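# Stand the fallen pepper mills back up in their row

### The arm

A 6-joint arm with a two-finger parallel gripper is mounted at the origin on the work surface. World frame = base frame: x ahead of the robot, y to its left, z up, the work surface at z = 0. Lengths are in m, angles in rad, forces in N, time in s.
With the tool pointing down it reaches from about 0.425 to 0.95 m from the base axis. Payload 3.5 kg.
Tool frame: the origin (TCP) lies midway between the tips of the shut fingers; the grasp point (between the pads) lies ctrl.grasp_offset behind it (ctrl.grasp_offset is the distance from the TCP to the grasp point, in m); x points along the fingers, y is the direction in which the jaws open and shut, and the axes are right-handed (so a half turn about x gives the same grasp; the last joint's range is limited). The gripper opens to 85 mm and grips with 20 to 120 N. Pads are 22 mm wide; open, the fingers measure 114 mm over their backs; the gripper's body (76 mm by 85 mm) begins 54 mm behind the grasp point. The pads swing forward as they close: fully open they stand 13 mm farther back than shut.
Start: joints at [0.955, 0.286, 1.577, -0, 1.279, -0.15], TCP at [0.303, 0.603, 0.231] pointing down, gripper open.
Joint ranges: [-2.77, 2.77], [-0.9, 2.22], [0.21, 2.48], [-1.53, 4.67], [0.24, 2.81], [-2.84, 2.84]. Speed limits (rad/s): [2.79, 2.79, 3.14, 3.14, 3.14, 3.14].

### API

Orientations are given as a unit quaternion [x, y, z, w].
In Python, from plant import readout, read_camera, sign_off, ctrl gives the robot as it stands.
- The arm moves only by the tool drive_tool, never from a script. Its argument "steps" is a list of rows, each a list of 5 numbers: the shift along the tool's x, y, z in cm, then the turn about the tool's x in degrees, then the opening, from 0 (shut) to 1 (fully open). A call has 1 to 10 rows; each row shifts and turns the commanded pose from where the row before left it, along the tool's axes as they then stand; what a row does not reach is not made up. A row lasts 1/10 s, in which the tool goes at most 50 mm and 8.59 degrees, less where a joint would pass 70% of its speed; a pose out of reach is approached as far as the arm can. A call is refused whole if a number of a shift passes 5 or a number of a turn 8.59, either way. A call with a gripper value outside its range is refused whole. The fingers move at their own pace and stop on an object; "force" is the grip in N (left out, the last holds). Time passes only in rows, so rows that do not move let the fingers close. It gives the time, the measured TCP pose, the force and the opening at its end, in the units of the state.
- readout.get_state(): the state, without advancing time (a new reading comes with each control period).
- read_camera(name): name is "side" or "top" or "wrist"; returns a dict with "frame" (384x512x3 uint8, red, green, blue), "vertical_fov" (degrees; the focal length in pixels is half the picture's height over the tangent of half this angle, whatever the lens; pixels are square), "cx", "cy" (the principal point, pixels), "eye" and "orientation" of the camera in the world. Camera axes: x right, y up, looking along -z (the intrinsics and any distortion apply to the point x, -y, -z); pixel columns grow to the right and rows downward; lengths in m; the calibration is good to about 2 mm. A picture is of the moment at which its call begins. There is no depth.
- sign_off(): hands the job in, once; it reports no verdict.
The state is a dict: "time": time; "qpos": joint angles; "dq": joint speeds; "joint_efforts": joint torques, N m; "eef_pos": TCP position; "tcp_rot": TCP orientation; "contact_force": force on the tool from outside, world axes, zero at the start; "wrist_torque": the same for the moment, N m; "opening": opening from 0.0 (shut) to 1.0 (fully open).
Only numpy, scipy, OpenCV 4.12 (cv2) and the standard library are available. Lean on these libraries where they do the work, as an engineer would, in place of code of your own. Each camera call takes 0.05 s, during which the arm holds its last target. There are 200 camera calls.

### The job

Two of the five turned pepper mills in the finishing tray have fallen over. Stand both upright on their square feet, in line with the others along the middle of the tray and each in the middle of a free place in the row, well clear of its neighbours. Leave the three standing mills where they are, and do not push the cork block or the bowl about.

Things in the scene. Friction and masses are not known exactly. Their poses are not given: they have to be found in the camera images.
- tray: fixed plywood tray, the lane in which the mills stand: inside 204 mm (its x) by 624 mm (its y), rim 8 mm thick, its top 22 mm above the bench. Origin at the centre of its underside; floor 8 mm thick; z up
- tray_in (a point): centre of the top face of the tray's floor. x axis: across the lane, away from the robot; y axis: along the lane. The row's centre line is x = 0 here, with five places at y = -250, -125, 0, 125, 250 mm, each taken by one mill (its origin is within 10 mm of the place)
- mill_a: fallen walnut mill in a place of the lane's right half (y = -125 or -250 mm); shape as mill_d. It lies on its side across the lane, on one side of its foot and its head, origin about 25 mm above the tray's floor, head away from the robot (tray's +x) within 21 degrees. Own z axis points from foot to head
- mill_b: fallen walnut mill in a place of the lane's left half (y = 125 or 250 mm); shape as mill_d, lying in the same way as mill_a but with its head towards the robot (tray's -x, within 21 degrees)
- mill_c: walnut mill, shape as mill_d, standing upright in the other place of the right half; to be left as it is. Origin at mid-height
- mill_d: walnut mill standing in the middle place, to be left. Rigid, 140 mm tall, 0.21-0.42 kg, centre of mass 43 mm up. From below: square flat foot 54 x 54 x 18 mm; round body tapering to a 26 mm neck; ball head 46 mm across, centre 117 mm up. Held lightly (20 N) by the ball, it swings foot-down by its weight to within about 15 degrees. Origin on the axis 70 mm up; z axis to the head
- mill_e: walnut mill, shape as mill_d, standing upright in the other place of the left half; to be left as it is. Origin at mid-height
- cork: loose cork sanding block 40 x 70 x 25 mm lying in the tray beyond the middle mill; bystander, origin centre of its underside
- bowl: turned wooden bowl 150 mm across, 60 mm high, on the bench to the left of the tray; bystander, origin centre of its underside

How it is judged:
At the end, for the whole second after the job is handed in: mill_a and mill_b at rest, upright (within 0.12 rad), head up, on the tray's floor (origin 64-76 mm above it), within 35 mm of the lane's centre line, axes over 80 mm from every other mill's; the other three upright (0.12 rad), within 25 mm of their start (angle between each of mill_a, mill_b, mill_c, mill_d, mill_e's own z axis and vertical below 0.12 rad and z of mill_a in the frame of tray_in between 0.064 and 0.076 m and x of mill_a in the frame of tray_in between -0.035 and 0.035 m and linear speed of each of mill_a, mill_b below 0.03 m/s and horizontal distance between mill_a and mill_b above 0.08 m and horizontal distance between each of mill_a, mill_b and mill_c above 0.08 m and horizontal distance between each of mill_a, mill_b and mill_d above 0.08 m and horizontal distance between each of mill_a, mill_b and mill_e above 0.08 m and z of mill_b in the frame of tray_in between 0.064 and 0.076 m and x of mill_b in the frame of tray_in between -0.035 and 0.035 m and distance of each of mill_c, mill_d, mill_e from where it was at the start of the episode below 0.025 m); the robot touches nothing.
It fails at once if one of the three standing mills is knocked over (angle between any of mill_c, mill_d, mill_e's own z axis and vertical above 0.5 rad).
It fails at once if the cork block or the bowl is shifted by more than 40 mm (distance of any of cork, bowl from where it was at the start of the episode above 0.04 m).
It also fails if it takes over 51 s, if anything falls off the work surface, if the arm or the gripper's body presses on something with over 40 N, if the wrist force passes 120 N, or if a joint passes its speed limit or range.

## Working session

There is one attempt and no reset: what is moved stays moved. The work goes in short steps, Python scripts to look and compute and a tool call to move; the robot and the scene stay as the last step left them, time stands still between calls to the robot, and variables do not carry over. Pictures are saved under pics/ and viewed, about 8 in all and at most 12, crops included, and the job is handed in when it is done.

Besides the shell and the picture viewer there is one more tool, called after ">>>" by a JSON object that holds its "api" and its "payload", one argument or row to a line. drive_tool: Moves the arm, as the interface text tells. Its arguments: {"type":"object","properties":{"steps":{"type":"array","items":{"type":"array","items":{"type":"number"}}},"force":{"type":"number"}},"required":["steps"]}

```bash
mkdir -p pics; ls; python3 - <<'E'
from plant import readout, read_camera, ctrl
import cv2, numpy as np
s=readout.get_state(); print(s, ctrl.grasp_offset)
for n in("top","side"):
    d=read_camera(n); print({k:v for k,v in d.items() if k!="frame"})
    cv2.imwrite(f"pics/{n}0.png",cv2.cvtColor(d["frame"],cv2.COLOR_RGB2BGR))
a=cv2.imread("pics/top0.png")
E
```

```text
pics
{'time': 0.0, 'qpos': array([ 9.55025937e-01,  2.87216427e-01,  1.57819452e+00,  2.01691655e-05,
        1.27857594e+00, -1.50012677e-01]), 'dq': array([ 0.00148095, -0.00072698, -0.00119979,  0.00086436, -0.0007409 ,
        0.00156386]), 'joint_efforts': array([-1.50781369e-03, -4.06004190e+01, -2.92617667e+01, -2.91580191e-04,
        6.00867206e-03, -6.51954863e-06]), 'eef_pos': array([0.30273475, 0.60256815, 0.22990384]), 'tcp_rot': array([ 0.16240508,  0.68834079, -0.16397037,  0.68769562]), 'contact_force': array([-0.55497993, -0.20496135, -0.79811037]), 'wrist_torque': array([ 0.0549954 , -0.01055331,  0.03219126]), 'opening': 0.9973313610924291} 0.0187
{'vertical_fov': 50.05586760494192, 'cx': 255.37764692334636, 'cy': 193.42063171472324, 'eye': array([0.39252923, 0.11712801, 1.29668452]), 'orientation': array([-0.05715684,  0.04384971,  0.71532501, -0.69506865])}
{'vertical_fov': 54.04183337161359, 'cx': 245.46678398527516, 'cy': 186.1755986814824, 'eye': array([ 0.33315712, -0.62705419,  0.87622597]), 'orientation': array([ 0.3768382 , -0.06282617, -0.12665352,  0.91542598])}
```

View pics/top0.png

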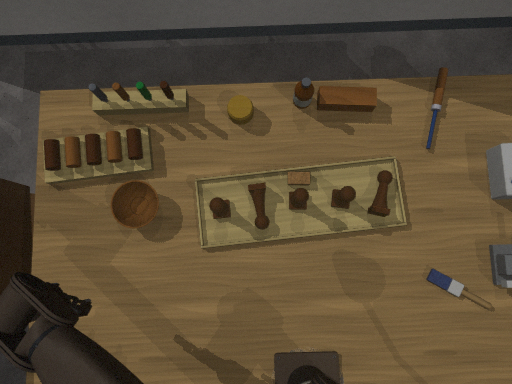

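View pics/side0.png

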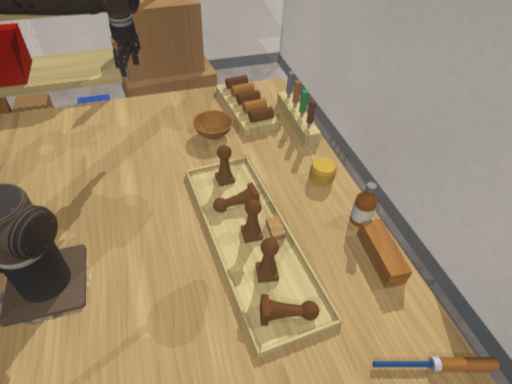

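The top view shows mill_a lying at the far right (head at about (385,177), foot at (379,210)). Mill_b lies second from the left (head (262,222), foot (257,186)). The standing mills are near (222,208), (299,198) and (344,196), and the cork is at (299,178). Next I'll measure the tray and the fallen mills.

```bash
cat > h.py <<'E'
import cv2, numpy as np
from scipy.spatial.transform import Rotation as R
from plant import readout, read_camera, ctrl
def ray(d,px,z):
    f=d["frame"].shape[0]/2/np.tan(np.radians(d["vertical_fov"]/2))
    px=np.atleast_2d(np.asarray(px,float))
    v=np.c_[(px[:,0]-d["cx"])/f,-(px[:,1]-d["cy"])/f,-np.ones(len(px))]
    v=R.from_quat(d["orientation"]).apply(v); e=d["eye"]
    return (e+v*((z-e[2])/v[:,2])[:,None])[:,:2]
def proj(d,p):
    f=d["frame"].shape[0]/2/np.tan(np.radians(d["vertical_fov"]/2))
    c=R.from_quat(d["orientation"]).inv().apply(np.atleast_2d(p)-d["eye"])
    return np.c_[d["cx"]+f*c[:,0]/-c[:,2], d["cy"]-f*c[:,1]/-c[:,2]]
E
python3 - <<'E'
from h import *
d=read_camera("top"); im=d["frame"]; hsv=cv2.cvtColor(im,cv2.COLOR_RGB2HSV)
print(hsv[195,235],hsv[195,320],hsv[260,300],hsv[300,250], hsv[222,262],hsv[186,257],hsv[230,300],hsv[210,280])
import pickle; pickle.dump(d,open("top.pkl","wb"))
roi=np.zeros(im.shape[:2],np.uint8); roi[145:255,185:415]=255
# tray hue/sat vs bench
c=cv2.resize(cv2.cvtColor(im,cv2.COLOR_RGB2BGR)[150:255,188:413],None,fx=3.5,fy=3.5,interpolation=cv2.INTER_CUBIC)
cv2.imwrite("pics/crop.png",c)
dark=((hsv[...,2]<95)&(roi>0)).astype(np.uint8)
cs,_=cv2.findContours(dark,cv2.RETR_EXTERNAL,cv2.CHAIN_APPROX_NONE)
for q in cs:
    if cv2.contourArea(q)>60: print(cv2.contourArea(q),cv2.boundingRect(q),cv2.minAreaRect(q))
E
```

```text
[ 22 106 132] [ 23 105 138] [ 18 125 120] [ 18 124 105] [ 15 146  68] [ 12 179  67] [ 22 106 130] [ 21 112 128]
392.5 (209, 197, 22, 26) ((219.81996154785156, 209.23997497558594), (25.314424514770508, 20.5060977935791), 81.8698959350586)
436.5 (331, 186, 27, 26) ((344.0, 198.5), (25.0, 26.0), 90.0)
611.0 (248, 182, 22, 54) ((258.9143981933594, 208.8335723876953), (52.26304626464844, 17.653894424438477), 83.82982635498047)
676.0 (361, 170, 38, 47) ((382.9000549316406, 194.7000274658203), (28.174455642700195, 46.95742416381836), 26.56505012512207)
1071.0 (202, 159, 210, 94) ((314.1527099609375, 234.7598419189453), (69.46186065673828, 214.91664123535156), 65.35609436035156)
1050.0 (197, 158, 198, 88) ((297.99755859375, 201.478515625), (65.37492370605469, 200.55740356445312), 83.55046844482422)
```

View pics/crop.png

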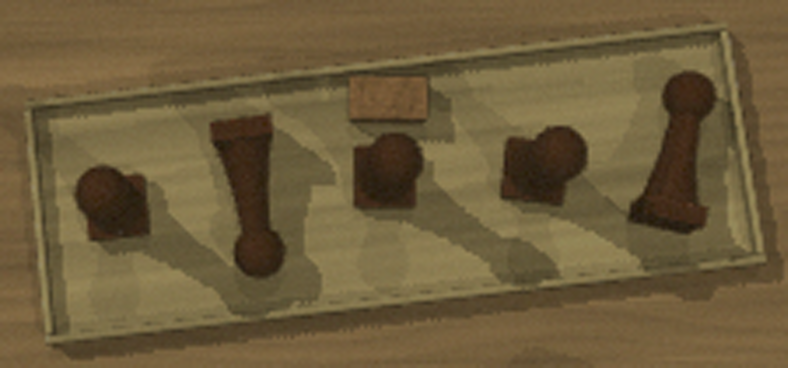

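The enlarged crop (scale 3.5, offset (188,150)) shows the outer rim corners at (25,103), (725,28), (765,262) and (48,343). The ball of b is at (259,252) and its foot end is mid (241,128). The ball of a is at (688,97) and its foot is mid (668,216).

```bash
cat > m.py <<'E'
from h import *
import pickle
d=pickle.load(open("top.pkl","rb"))
P=lambda *a:np.array(a)/3.5+[188,150]
c=ray(d,P((25,103),(725,28),(765,262),(48,343)),.022)
o=c.mean(0); y=(c[0]-c[1]+c[3]-c[2]); th=np.arctan2(-y[0],y[1]); 
Rt=np.array([[np.cos(th),-np.sin(th)],[np.sin(th),np.cos(th)]])
print("tray",o,np.degrees(th),"sides",np.linalg.norm(c-np.roll(c,1,0),axis=1))
E
cat > m1.py <<'E'
from m import *
b=ray(d,P((688,97),(259,252)),.031); f=ray(d,P((670,212),(241,130)),.035)
for n,p,q in zip("ab",b,f):
    a=p-q; print(n,"ball",p,"tray",(p-o)@Rt,"foot tray",(q-o)@Rt,"len",np.linalg.norm(a),"yaw world",np.degrees(np.arctan2(a[1],a[0])))
for n,q in (("c",(532,171)),("d",(385,178)),("e",(119,208))):
    p=ray(d,P(q),.026); print(n,(p-o)@Rt)
s=readout.get_state(); r=R.from_quat(s["tcp_rot"]).as_matrix(); print("tool axes\n",r,np.degrees(np.arctan2(r[1,1],r[0,1])))
E
python3 m1.py
```

```text
tray [0.54465955 0.00210424] 4.62123655911223 sides [0.21607332 0.63386678 0.21185666 0.63432042]
a ball [ 0.61221832 -0.26409452] tray [ 0.04589195 -0.27077647] foot tray [-0.05407881 -0.23845031] len 0.10506728138114126 yaw world -13.297697657407388
b ball [0.48560884 0.12055426] tray [-0.04931541  0.12282256] foot tray [0.05980611 0.12680489] len 0.10919416626878052 yaw world -173.28871219311517
c [[-0.00397669 -0.12565891]]
d [[0.00416004 0.00438897]]
e [[0.00351196 0.24216094]]
tool axes
 [[-1.09408756e-03  4.49136762e-01  8.93462350e-01]
 [-1.53109896e-03  8.93461086e-01 -4.49138002e-01]
 [-9.99998229e-01 -1.85937557e-03 -2.89851831e-04]] 63.311637206719965
```

>>> {"api": "drive_tool", "payload": {
  "steps": [
    [0,0,0,-8.35,1],
    [0,0,0,-8.35,1],
    [0,0,0,-8.35,1],
    [0,0,0,-8.35,1],
    [0,-4,1,0,1],
    [0,-4,1,0,1],
    [0,-4,1,0,1],
    [0,-4,1,0,1],
    [0,-4,1,0,1],
    [0,-4,1,0,1]
  ],
  "force": 20
}}

```text
time: 1.15
eef_pos: [0.3909, 0.3701, 0.231]
tcp_rot: [-0.042, 0.706, 0.041, 0.706]
contact_force: [-0.1, 0.4, 0.4]
opening: 1.001
```

>>> {"api": "drive_tool", "payload": {
  "steps": [
    [0,-4,1,0,1],
    [0,-4,1,0,1],
    [0,-4,1,0,1],
    [0,-4,1,0,1],
    [0,-4,1,0,1],
    [0,-4,1,0,1],
    [0,-2,0.5,0,0.85],
    [0,0,0,0,0.85],
    [0,0,0,0,0.85],
    [0,0,0,0,0.85]
  ]
}}

```text
time: 2.15
eef_pos: [0.4852, 0.122, 0.2311]
tcp_rot: [-0.042, 0.706, 0.042, 0.706]
contact_force: [-0.3, 0.2, 0.1]
opening: 0.851
```

```bash
cat >> h.py <<'E'
def go(x,y,z,yaw):
    "print remaining turn, then shift in tool axes (cm) after that turn"
    s=readout.get_state(); r=R.from_quat(s["tcp_rot"]).as_matrix(); p=s["eef_pos"]
    now=np.degrees(np.arctan2(r[1,1],r[0,1])); a=np.radians(yaw); dx,dy,dz=np.array([x,y,z])-p
    print("t %.2f"%s["time"],"pos",p.round(4),"yaw %.2f"%now,"turn %.2f"%(now-yaw),"shift xyz cm",np.round([-dz*100,(dx*np.cos(a)+dy*np.sin(a))*100,(dx*np.sin(a)-dy*np.cos(a))*100],2),"open %.3f"%s["opening"],"F",s["contact_force"].round(1))
def snap(n,name,s=1):
    d=read_camera(n); cv2.imwrite(f"pics/{name}.png",cv2.resize(cv2.cvtColor(d["frame"],cv2.COLOR_RGB2BGR),None,fx=s,fy=s)); return d
E
python3 - <<'E'
from h import *
go(.4856,.1206,.012,96.7)
d=snap("wrist","w1"); print(proj(d,[[.4856,.1206,.031]]),d["eye"]); 
import pickle; pickle.dump(d,open("w1.pkl","wb"))
E
```

```text
t 2.15 pos [0.4852 0.122  0.2311] yaw 96.77 turn 0.07 shift xyz cm [ 2.191e+01 -1.400e-01  2.000e-02] open 0.851 F [-0.3  0.2  0.1]
[[254.51659343 162.90539502]] [0.40548834 0.11308848 0.37294311]
```

View pics/w1.png

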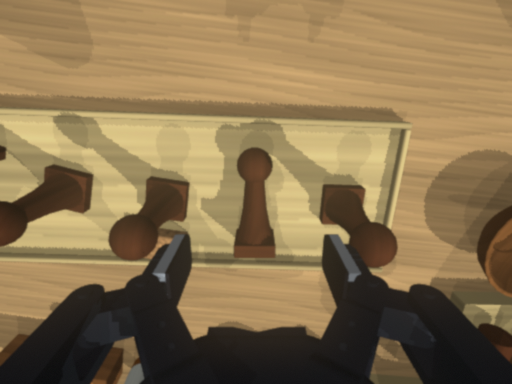

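The wrist view puts the ball of b at (254,164), against a prediction of (254.5,163). The mill axis runs straight down the image, so the jaws are aligned, and I'm descending.

>>> {"api": "drive_tool", "payload": {
  "steps": [
    [4,-0.14,0,0,0.85],
    [4,0,0,0,0.85],
    [4,0,0,0,0.85],
    [4,0,0,0,0.85],
    [3,0,0,0,0.85],
    [2,0,0,0,0.85],
    [1.1,0,0,0,0.85],
    [0,0,0,0,0.85],
    [0,0,0,0,0.85]
  ]
}}

```text
time: 3.1
eef_pos: [0.4866, 0.1202, 0.0112]
tcp_rot: [-0.042, 0.705, 0.042, 0.706]
contact_force: [-0.0, -0.9, 0.4]
opening: 0.849
```

>>> {"api": "drive_tool", "payload": {
  "steps": [
    [0,0,0,0,0],
    [0,0,0,0,0],
    [0,0,0,0,0],
    [0,0,0,0,0],
    [0,0,0,0,0],
    [0,0,0,0,0],
    [0,0,0,0,0],
    [0,0,0,0,0]
  ],
  "force": 20
}}

```text
time: 3.9
eef_pos: [0.4871, 0.1198, 0.0118]
tcp_rot: [-0.041, 0.705, 0.041, 0.707]
contact_force: [-1.9, 0.6, 6.9]
opening: 0.527
```

>>> {"api": "drive_tool", "payload": {
  "steps": [
    [-1,0,0,0,0],
    [-1,0,0,0,0],
    [-1.5,0,0,0,0],
    [-1.5,0,0,0,0],
    [-1.5,0,0,0,0],
    [-1.5,0,0,0,0],
    [-1.5,0,0,0,0],
    [-1.5,0,0,0,0],
    [-1,0,0,0,0],
    [-0.5,0,0,0,0]
  ]
}}

```text
time: 4.9
eef_pos: [0.4855, 0.1197, 0.1359]
tcp_rot: [-0.041, 0.706, 0.041, 0.706]
contact_force: [0.8, 0.3, -4.6]
opening: 0.523
```

>>> {"api": "drive_tool", "payload": {
  "steps": [
    [0,0,0,0,0],
    [0,0,0,0,0],
    [0,0,0,0,0],
    [0,0,0,0,0],
    [0,0,0,0,0]
  ]
}}

```text
time: 5.4
eef_pos: [0.4856, 0.1197, 0.1348]
tcp_rot: [-0.041, 0.706, 0.041, 0.706]
contact_force: [-0.4, -0.8, -2.6]
opening: 0.519
```

```bash
python3 - <<'E'
from h import *
from m import o,Rt
t=o+Rt@[0,.125]; go(*t,.11,96.7); snap("side","s1",1.5)
E
```

```text
tray [0.54465955 0.00210424] 4.62123655911223 sides [0.21607332 0.63386678 0.21185666 0.63432042]
t 5.40 pos [0.4856 0.1197 0.1348] yaw 96.71 turn 0.01 shift xyz cm [2.48 0.12 4.95] open 0.519 F [-0.4 -0.8 -2.6]
```

View pics/s1.png

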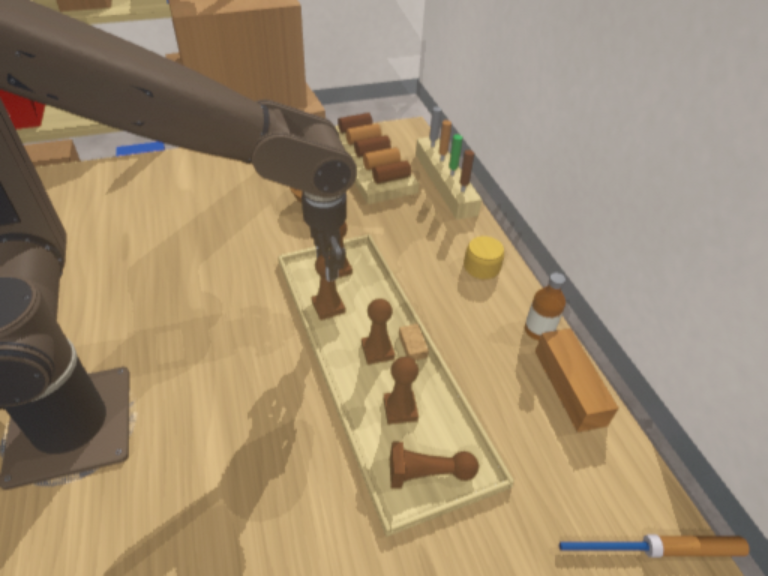

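The side view shows mill_b hanging upright from the ball, its foot at about (328,303), clear of the floor. I'll carry it to the row line and lower it.

>>> {"api": "drive_tool", "payload": {
  "steps": [
    [0,0,0.4,0,0],
    [0,0.1,0.8,0,0],
    [0,0,0.9,0,0],
    [0,0,0.9,0,0],
    [0,0,0.9,0,0],
    [0,0,0.7,0,0],
    [0,0,0.35,0,0],
    [0,0,0,0,0],
    [0,0,0,0,0],
    [0,0,0,0,0]
  ]
}}

```text
time: 6.45
eef_pos: [0.5345, 0.1265, 0.1352]
tcp_rot: [-0.041, 0.706, 0.041, 0.706]
contact_force: [0.4, 0.3, -3.8]
opening: 0.52
```

>>> {"api": "drive_tool", "payload": {
  "steps": [
    [0.5,0,0,0,0],
    [0.5,0,0,0,0],
    [0.5,0,0,0,0],
    [0.3,0,0,0,0],
    [0.3,0,0,0,0],
    [0.2,0,0,0,0],
    [0.2,0,0,0,0],
    [0.2,0,0,0,0],
    [0.2,0,0,0,0],
    [0,0,0,0,0]
  ]
}}

```text
time: 7.45
eef_pos: [0.5378, 0.1267, 0.1109]
tcp_rot: [-0.041, 0.704, 0.041, 0.708]
contact_force: [-3.4, -1.1, 11.7]
opening: 0.519
```

```bash
python3 - <<'E'
from h import *
from m import o,Rt
t=o+Rt@[0,.125]; go(*t,.1055,96.7); d=snap("side","s2"); 
c=cv2.imread("pics/s2.png")[140:270,150:330]; cv2.imwrite("pics/s2c.png",cv2.resize(c,None,fx=4,fy=4,interpolation=cv2.INTER_CUBIC))
E
```

```text
tray [0.54465955 0.00210424] 4.62123655911223 sides [0.21607332 0.63386678 0.21185666 0.63432042]
t 7.45 pos [0.5378 0.1267 0.1109] yaw 96.71 turn 0.01 shift xyz cm [ 0.54  0.04 -0.32] open 0.519 F [-3.4 -1.1 11.7]
```

View pics/s2c.png

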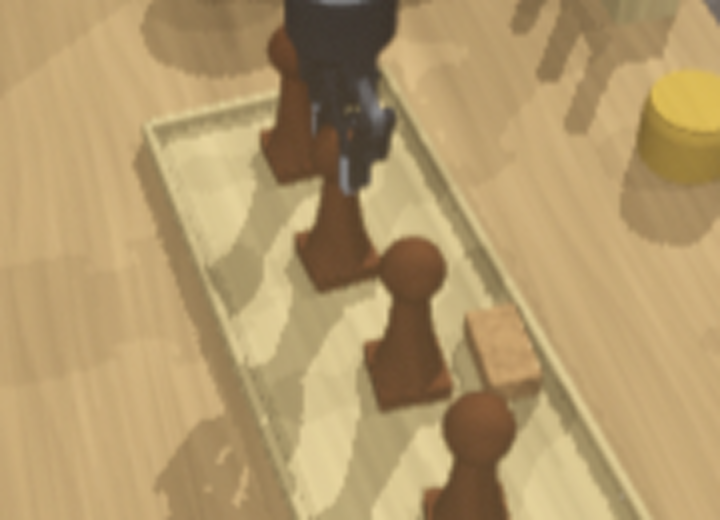

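Contact force is 12 N and the foot is on the floor with a slight lean. I'll ease off, then release.

>>> {"api": "drive_tool", "payload": {
  "steps": [
    [-0.2,0,0,0,0],
    [0,0,0,0,0],
    [0,0,0,0,0.6],
    [0,0,0,0,0.65],
    [0,0,0,0,0.75],
    [0,0,0,0,0.8],
    [0,0,0,0,0.8],
    [0,0,0,0,0.8]
  ]
}}

```text
time: 8.3
eef_pos: [0.5349, 0.1265, 0.1081]
tcp_rot: [-0.041, 0.706, 0.041, 0.706]
contact_force: [0.5, 0.3, 0.4]
opening: 0.802
```

>>> {"api": "drive_tool", "payload": {
  "steps": [
    [-1,0,0,0,0.8],
    [-2,0,0,0,0.8],
    [-3,0,0,0,0.8],
    [-3,0,0,0,0.8],
    [-3,0,0,0,0.8],
    [0,0,0,0,0.8]
  ]
}}

```text
time: 8.9
eef_pos: [0.5379, 0.1267, 0.235]
tcp_rot: [-0.041, 0.702, 0.041, 0.71]
contact_force: [0.8, 0.5, 1.3]
opening: 0.799
```

```bash
python3 - <<'E'
from h import *
go(.6122,-.2641,.018,76.7); snap("wrist","w2")
E
```

```text
t 8.90 pos [0.5379 0.1267 0.235 ] yaw 96.72 turn 20.02 shift xyz cm [ 21.7  -36.32  16.22] open 0.799 F [0.8 0.5 1.3]
```

View pics/w2.png

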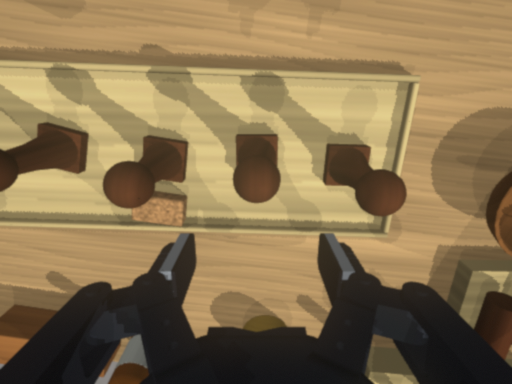

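Mill_b now stands upright, its head at (257,177) above its foot at (257,150). Moving on to mill_a.

>>> {"api": "drive_tool", "payload": {
  "steps": [
    [0,0,0,6.67,0.8],
    [0,0,0,6.67,0.8],
    [0,0,0,6.67,0.8],
    [0,-4,1.8,0,0.8],
    [0,-4,1.8,0,0.8],
    [0,-4,1.8,0,0.8],
    [0,-4,1.8,0,0.8],
    [0,-4,1.8,0,0.8],
    [0,-4,1.8,0,0.8],
    [0,-4,1.8,0,0.8]
  ]
}}

```text
time: 9.95
eef_pos: [0.5925, -0.1764, 0.2267]
tcp_rot: [0.082, 0.703, -0.082, 0.702]
contact_force: [1.1, 0.9, 1.1]
opening: 0.796
```

>>> {"api": "drive_tool", "payload": {
  "steps": [
    [0,-4,1.8,0,0.8],
    [0,-4,1.8,0,0.75],
    [0,-0.3,0,0,0.75],
    [0,0,0,0,0.75],
    [0,0,0,0,0.75],
    [0,0,0,0,0.75]
  ]
}}

```text
time: 10.55
eef_pos: [0.6089, -0.2623, 0.228]
tcp_rot: [0.082, 0.703, -0.081, 0.702]
contact_force: [-0.2, -0.3, -0.8]
opening: 0.753
```

```bash
python3 - <<'E'
from h import *
go(.6122,-.2641,.018,76.7); d=snap("wrist","w3")
import pickle; pickle.dump(d,open("w3.pkl","wb")); print(proj(d,[[.6122,-.2641,.031]]))
E
```

```text
t 10.55 pos [ 0.6089 -0.2623  0.228 ] yaw 76.80 turn 0.10 shift xyz cm [21.   -0.1   0.36] open 0.753 F [-0.2 -0.3 -0.8]
[[254.9505877  166.36309729]]
```

View pics/w3.png

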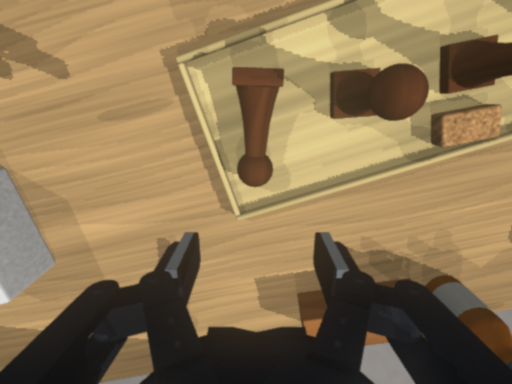

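The ball of a is at (255,167), as predicted, and the inner end wall is near column 219. There's room for a finger, but it's tight. I'll approach with the jaws narrowed and the tips just above rim height.

>>> {"api": "drive_tool", "payload": {
  "steps": [
    [4,-0.1,0.36,0,0.68],
    [4,0,0,0,0.68],
    [4,0,0,0,0.68],
    [4,0,0,0,0.68],
    [2.5,0,0,0,0.68],
    [0,0,0,0,0.68],
    [0,0,0,0,0.68],
    [0,0,0,0,0.68]
  ]
}}

```text
time: 11.4
eef_pos: [0.6141, -0.2663, 0.0462]
tcp_rot: [0.081, 0.701, -0.082, 0.704]
contact_force: [-0.9, -0.3, -0.4]
opening: 0.679
```

```bash
python3 -c "
from h import *
go(.6122,-.2641,.018,76.7)"
```

```text
t 11.40 pos [ 0.6141 -0.2663  0.0462] yaw 76.74 turn 0.04 shift xyz cm [ 2.82  0.17 -0.23] open 0.679 F [-0.9 -0.3 -0.4]
```

>>> {"api": "drive_tool", "payload": {
  "steps": [
    [1,0.15,-0.2,0,0.68],
    [1,0,0,0,0.68],
    [0.8,0,0,0,0.68],
    [0,0,0,0,0.68],
    [0,0,0,0,0.68]
  ]
}}

```text
time: 11.9
eef_pos: [0.6104, -0.2637, 0.0147]
tcp_rot: [0.082, 0.703, -0.082, 0.702]
contact_force: [-0.1, -1.3, -0.4]
opening: 0.679
```

>>> {"api": "drive_tool", "payload": {
  "steps": [
    [0,0,0,0,0],
    [0,0,0,0,0],
    [0,0,0,0,0],
    [0,0,0,0,0],
    [0,0,0,0,0],
    [0,0,0,0,0],
    [0,0,0,0,0]
  ],
  "force": 20
}}

```text
time: 12.6
eef_pos: [0.611, -0.2642, 0.0157]
tcp_rot: [0.082, 0.702, -0.082, 0.703]
contact_force: [-0.4, -0.6, 1.1]
opening: 0.522
```

>>> {"api": "drive_tool", "payload": {
  "steps": [
    [-1,0,0,0,0],
    [-1,0,0,0,0],
    [-1.5,0,0,0,0],
    [-1.5,0,0,0,0],
    [-1.5,0,0,0,0],
    [-1.5,0,0,0,0],
    [-1.5,0,0,0,0],
    [-1.5,0,0,0,0],
    [-1,0,0,0,0],
    [-1,0,0,0,0]
  ]
}}

```text
time: 13.6
eef_pos: [0.6106, -0.2638, 0.1463]
tcp_rot: [0.082, 0.702, -0.082, 0.702]
contact_force: [-0.9, 0.6, -2.4]
opening: 0.519
```

>>> {"api": "drive_tool", "payload": {
  "steps": [
    [0,0,0,0,0],
    [0,0,0,0,0],
    [0,0,0,0,0],
    [0,0,0,0,0],
    [0,0,0,0,0]
  ]
}}

```text
time: 14.1
eef_pos: [0.6104, -0.2637, 0.1445]
tcp_rot: [0.082, 0.703, -0.082, 0.702]
contact_force: [-0.8, 0.1, -2.7]
opening: 0.524
```

```bash
python3 - <<'E'
from h import *
from m import o,Rt
t=o+Rt@[0,-.25]; go(*t,.109,76.7); d=snap("side","s3"); 
c=cv2.imread("pics/s3.png")[180:384,150:400]; cv2.imwrite("pics/s3c.png",cv2.resize(c,None,fx=2.5,fy=2.5))
E
```

```text
tray [0.54465955 0.00210424] 4.62123655911223 sides [0.21607332 0.63386678 0.21185666 0.63432042]
t 14.10 pos [ 0.6104 -0.2637  0.1445] yaw 76.70 turn 0.00 shift xyz cm [ 3.55  0.57 -4.82] open 0.524 F [-0.8  0.1 -2.7]
```

View pics/s3c.png

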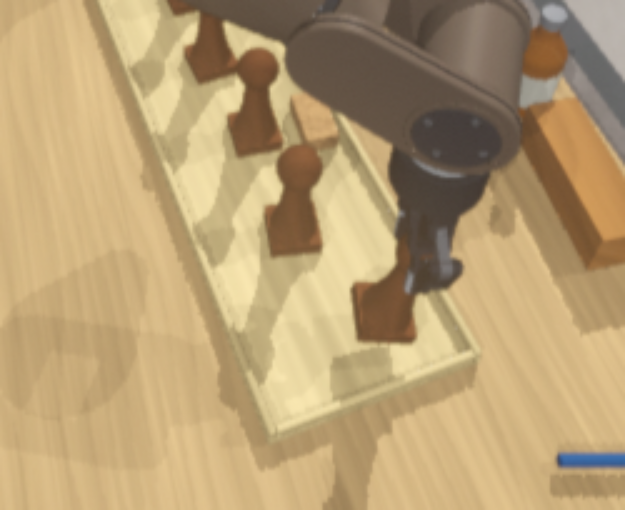

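Mill_a hangs with roughly 15° of lean, its foot towards the robot at (385,310) and its head at about (420,265). I'll set its low edge down short of the line, then draw the head back towards the robot to straighten it.

>>> {"api": "drive_tool", "payload": {
  "steps": [
    [0,0.3,-0.5,0,0],
    [0,0.3,-0.6,0,0],
    [0,0,-0.6,0,0],
    [0,0,-0.6,0,0],
    [0.5,0,-0.5,0,0],
    [0.5,0,-0.3,0,0],
    [0.5,0,0,0,0],
    [0.5,0,0,0,0],
    [0.4,0,0,0,0],
    [0,0,0,0,0]
  ]
}}

```text
time: 15.15
eef_pos: [0.5816, -0.2507, 0.1202]
tcp_rot: [0.082, 0.703, -0.082, 0.702]
contact_force: [0.2, -0.4, -2.1]
opening: 0.519
```

>>> {"api": "drive_tool", "payload": {
  "steps": [
    [0.3,0,0,0,0],
    [0.3,0,0,0,0],
    [0.2,0,0,0,0],
    [0.1,0,-0.2,0,0],
    [0.1,0,-0.3,0,0],
    [0.1,0,-0.3,0,0],
    [0.1,0,-0.3,0,0],
    [0,0,0,0,0]
  ]
}}

```text
time: 15.95
eef_pos: [0.5727, -0.2489, 0.1125]
tcp_rot: [0.081, 0.701, -0.082, 0.704]
contact_force: [-0.7, 1.8, 6.9]
opening: 0.525
```

```bash
python3 - <<'E'
from h import *
from m import o,Rt
t=o+Rt@[0,-.25]; go(*t,.109,76.7); d=snap("side","s4"); 
c=cv2.imread("pics/s4.png")[180:384,150:400]; cv2.imwrite("pics/s4c.png",cv2.resize(c,None,fx=2.5,fy=2.5))
E
```

```text
tray [0.54465955 0.00210424] 4.62123655911223 sides [0.21607332 0.63386678 0.21185666 0.63432042]
t 15.95 pos [ 0.5727 -0.2489  0.1125] yaw 76.70 turn -0.00 shift xyz cm [ 0.35 -0.01 -0.81] open 0.525 F [-0.7  1.8  6.9]
```

View pics/s4c.png

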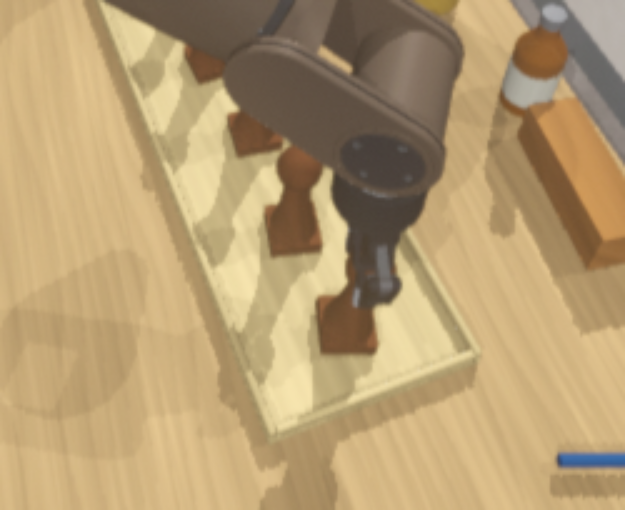

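The foot is down at (347,325), close to mid-lane, with only a small lean left. I'll draw it a little further, then release.

>>> {"api": "drive_tool", "payload": {
  "steps": [
    [0,0,-0.3,0,0],
    [0,0,-0.3,0,0],
    [-0.2,0,0,0,0],
    [0,0,0,0,0.6],
    [0,0,0,0,0.65],
    [0,0,0,0,0.75],
    [0,0,0,0,0.8],
    [0,0,0,0,0.8],
    [0,0,0,0,0.8]
  ]
}}

```text
time: 16.9
eef_pos: [0.5654, -0.2471, 0.1112]
tcp_rot: [0.082, 0.702, -0.082, 0.702]
contact_force: [1.0, 0.4, -0.4]
opening: 0.799
```

>>> {"api": "drive_tool", "payload": {
  "steps": [
    [-1,0,0,0,0.8],
    [-2,0,0,0,0.8],
    [-3,0,0,0,0.8],
    [-4,0,0,0,0.8],
    [-4,0,0,0,0.8],
    [-3,0,-4,0,0.8],
    [0,0,-4,0,0.8],
    [0,0,-2,0,0.8],
    [0,0,0,0,0.8],
    [0,0,0,0,0.8]
  ]
}}

```text
time: 17.9
eef_pos: [0.4683, -0.2242, 0.2823]
tcp_rot: [0.082, 0.702, -0.082, 0.703]
contact_force: [0.2, 0.7, -0.4]
opening: 0.806
```

```bash
python3 - <<'E'
from h import *
s=readout.get_state(); print(s["time"],s["eef_pos"],s["opening"])
d=snap("top","t5"); import pickle; pickle.dump(d,open("t5.pkl","wb"))
snap("side","s5")
a=cv2.imread("pics/t5.png")[150:255,188:413]; b=cv2.imread("pics/s5.png")[140:350,170:350]
a=cv2.resize(a,None,fx=3.5,fy=3.5,interpolation=cv2.INTER_CUBIC)
cv2.imwrite("pics/t5c.png",a); cv2.imwrite("pics/s5c.png",cv2.resize(b,None,fx=2.8,fy=2.8,interpolation=cv2.INTER_CUBIC))
E
```

```text
17.9 [ 0.46834944 -0.22418123  0.28226625] 0.8056095045986492
```

View pics/t5c.png

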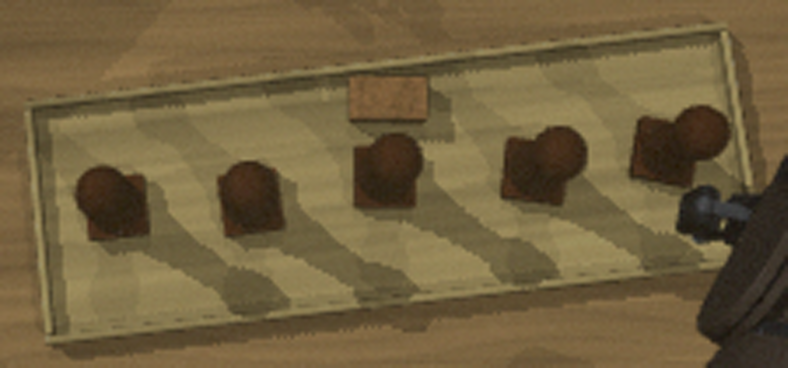

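View pics/s5c.png

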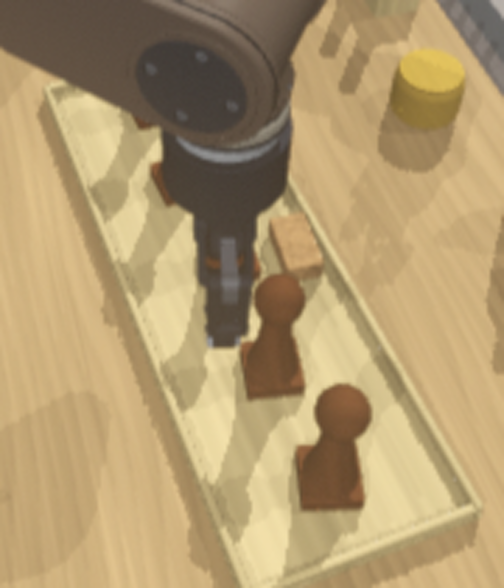

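All five mills stand. In the enlarged top view the ball of a is at (702,132) with its foot at (664,152), and the ball of b is at (249,189) with its foot at (252,204). I'll turn these into tray coordinates.

```bash
python3 - <<'E'
from m import *
d=pickle.load(open("t5.pkl","rb"))
for n,b,f in (("a",(702,132),(664,152)),("b",(249,189),(252,205)),("c",(558,154),(532,171)),("d",(395,160),(385,178)),("e",(102,194),(119,208))):
    B=(ray(d,P(b),.125)-o)@Rt; F=(ray(d,P(f),.026)-o)@Rt
    print(n,"ball",B.round(3),"foot",F.round(3))
E
```

```text
tray [0.54465955 0.00210424] 4.62123655911223 sides [0.21607332 0.63386678 0.21185666 0.63432042]
a ball [[ 0.002 -0.248]] foot [[-0.    -0.244]]
b ball [[-0.004  0.126]] foot [[-0.007  0.124]]
c ball [[-0.003 -0.129]] foot [[-0.004 -0.126]]
d ball [[0.007 0.004]] foot [[0.004 0.004]]
e ball [[0.005 0.246]] foot [[0.004 0.242]]
```

Both mills are upright and within about 7 mm of the centre line, and the standing mills and the cork have not moved. Handing in.

```bash
python3 -c "
from plant import sign_off; print(sign_off())"
```

```text
the job is handed in; nothing more can be done
None
```

Both fallen mills are standing upright in their places, and I handed the job in at about 18 s. I gripped each one lightly (20 N) by its ball, lifted it so it swung foot-down, carried it to the row line, set it down and released it. Mill_a hung with about 15° of lean, so I drew its head back with the foot on the floor before letting go.

In the final top view, head and foot centres agree within 2–5 mm in tray coordinates:

| Mill | x (mm) | y (mm) |
|---|---|---|
| mill_a | about 0 | about -246 |
| mill_b | about -5 | about 125 |

- **Spacing:** every mill is at least 115 mm from its neighbours.
- **Untouched items:** mills c, d and e and the cork measure or look unmoved. The bowl was not re-measured, but the gripper never went near it.
- **Robot:** the gripper is clear of everything.

No check failed. The only discrepancy was readings a few millimetres off from arm wobble, which I corrected before gripping mill_a.

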